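# Key the spindle of a bench centrifuge and fit its rotor

## Task

Put the rotor back on the small bench centrifuge: drop the loose steel key fully down into the cross slot of the spindle so that it stands out equally on both sides, then lower the rotor over the spindle, turn it until one of its keyways, hidden underneath, finds the key, and let it slide fully home onto the spindle's shoulder. Work by feel and gently: never force the rotor down onto the key or the spindle. Leave both parts released and the other things on the bench where they are.

Things in the scene. Friction and masses are not known exactly. Their poses are not given: they have to be found in the camera images.
- centrifuge: white bench centrifuge with its clear cover standing open at the back, fixed, 168 x 160 x 62 mm, bowl 134 mm wide and 24 mm deep in its top; the open cover stands from 88 mm behind the spindle axis, up to 0.21 m above the bench. Origin on the bench under the spindle axis; x points to its back (towards the cover), z up
- spindle_seat (a point): centre of the spindle's shoulder (34 mm across) on which the rotor's underside comes to rest, 50 mm above the bench. Turns with the spindle: x along its cross slot, z up. A key lying in the slot has its centre 14 mm, its top 18 mm above this point
- spindle_nose (a point): centre of the top of the steel spindle nose, 38 mm above the shoulder, 88 mm above the bench; axes as spindle_seat. The nose is 24 mm in diameter, its rim bevelled 1.5 mm over the last 3 mm. Its cross slot is 9 mm wide, bevelled at the mouth, open at the top and both ends, its floor 28 mm below the top of the nose
- spindle (a joint): angle of the spindle about its upright axis, rad, counterclockwise from above; 0 with the slot along the centrifuge's x axis. The motor brake holds it (it slips only at about 1.2 N m)
- key: loose plain steel key, a square bar 44 x 8 x 8 mm, lying on the bench; any long side may face down. Origin at its centre, x along its length. It can be held by its ends: with the fingers astride the nose it can be lowered to the slot's floor
- rotor: loose centrifuge rotor of dark metal with a light top cone, 8 tube holes and a blue boss, 110 mm in diameter, about 0.32 kg, flat on the bench, right way up. Origin at the centre of its underside, z up; its x and y axes say nothing of where the keyways lie, and nothing on top shows it. Widest 12 to 21 mm above the underside; the top cone rises to 31 mm
- rotor_boss (a point): point on the rotor's axis 52 mm above its underside, mid-height of its round blue grip boss, 42 mm in diameter, 31 to 64 mm above the underside: the place to hold it
- rotor_bore (a point): mouth of the blind bore in the rotor's underside: 25.2 mm wide, 40 mm deep, crossed by two keyways at right angles (9.2 mm wide, 51 mm long, 22 mm deep, mouths bevelled), so the key fits every quarter turn. With the bore 20 mm over the nose the underside meets the key, 18 mm above the shoulder; with a keyway over the key the rotor slides on down by its own weight
- reagent_bottle: white plastic reagent bottle, 81 mm wide, 216 mm tall, at the left; bystander. Origin at its foot
- petri_dish_0: clear petri dish, 88 mm wide, 14 mm high, at the right; bystander
- beaker_0: glass beaker, 74 mm wide, 96 mm tall, behind the water bath; bystander
- forceps: steel forceps, 117 mm long, lying right of the centrifuge; bystander
- chuck_key: black chuck key, 80 mm, lying on top of the water bath (a white box about 200 mm tall, 0.3 to 0.65 m ahead of the robot, between 0.15 m left and 0.15 m right of straight ahead); bystander
- pen_0: red and white marker pen, 135 mm, at the right front; bystander
There are look-alikes about, which are no part of the job. Several things have the shape of the rotor; the one meant has the colours described above.

How it is judged:
By the outcome, as a careful person would: the job done as asked, in the order asked, and still so for the second after the job is handed in, with the robot touching nothing.
It also fails if it takes over 72 s, if anything falls off the work surface, if the arm or the gripper's body presses on something with over 40 N, if the wrist force passes 120 N, or if a joint passes its speed limit or range.

## Robot

A 6-joint arm with a two-finger parallel gripper is mounted at the origin on a cart in front of the work surface, level with it; the furniture and walls round the work are solid. World frame = base frame: x ahead of the robot, y to its left, z up, the work surface at z = 0. Lengths are in m, angles in rad, forces in N, time in s.
With the tool pointing down it reaches from about 0.375 to 0.9 m from the base axis. Payload 3.1 kg.
Tool frame: the origin (TCP) lies between the finger pads; the fingertips stand manip.finger_overhang ahead of it and the grasp point (between the pads) lies 5 mm behind it (manip.finger_overhang is the distance from the TCP to the fingertips, in m); z points along the fingers, y is the line along which they close (so a half turn about z gives the same grasp; the last joint's range is limited). The gripper opens to 85 mm and grips with 20 to 120 N. Pads are 22 mm wide; open, the fingers measure 114 mm over their backs; the gripper's body (76 mm by 85 mm) begins 54 mm behind the grasp point. The pads swing forward as they close: fully open they stand 13 mm farther back than shut.
Start: joints at [-1.435, 0.527, 1.433, -0, 1.181, -0.178], TCP at [0.193, -0.594, 0.245] pointing down, gripper open.
Joint ranges: [-3.08, 3.08], [-0.75, 2.2], [0.22, 2.44], [-1.43, 4.57], [0, 2.65], [-2.85, 2.85]. Speed limits (rad/s): [2.79, 2.79, 3.14, 3.14, 3.14, 3.14].

## Interface

Orientations are given as a unit quaternion [x, y, z, w].
In Python, from station import manip gives the robot as it stands.
- The arm moves only by the tool drive_tool, never from a script. Its argument "plan" is a list of rows, each a list of 7 numbers: the shift along the tool's x, y, z in m, then the turn, a rotation vector about the tool's x, y, z in degrees, then the opening, from -1 (shut) to 1 (fully open). In form: [[x, y, z, wx, wy, wz, gripper], ...]. A call has 1 to 10 rows; each row shifts and turns the commanded pose from where the row before left it, along the tool's axes as they then stand; what a row does not reach is not made up. A row lasts 1/10 s, in which the tool goes at most 50 mm and 8.59 degrees, less where a joint would pass 70% of its speed; a pose out of reach is approached as far as the arm can. A call is refused whole if a number of a shift passes 0.05 or a number of a turn 8.59, either way. A call with a gripper value outside its range is refused whole. The fingers move at their own pace and stop on an object; "newtons" is the grip in N (left out, the last holds). Time passes only in rows, so rows that do not move let the fingers close. It gives the time, the measured TCP pose, the force, the opening and the grip force at its end, in the units of the state.
- manip.sense(): the state, without advancing time (a new reading comes with each control period).
- manip.snapshot(name): name is "scene" or "top" or "wrist"; returns a dict with "image" (400x640x3 uint8, red, green, blue), "z_map" (400x640 float32, m along the optical axis (not along the pixel's ray), 0 where there is no reading), "fov_y" (degrees; the focal length in pixels is half the picture's height over the tangent of half this angle, whatever the lens; pixels are square), "cx", "cy" (the principal point, pixels), "extrinsics" (4x4, takes a point from camera to world coordinates); the wrist camera has in their place "mount" (4x4, takes a point from camera to tool coordinates, whose origin is the TCP and whose axes are the flange's). Camera axes: x right, y up, looking along -z (the intrinsics and any distortion apply to the point x, -y, -z); pixel columns grow to the right and rows downward; lengths in m; the calibration is good to about 2 mm. A picture is of the moment at which its call begins: read the wrist's pose just before it.
- manip.sign_off(): hands the job in; it is judged then, once.
The state is a dict: "t": time; "q": joint angles; "qd": joint speeds; "tau": joint torques, N m; "tcp_pos": TCP position; "tool_rot": TCP orientation; "force": force on the tool from outside, world axes, zero at the start; "ft_torque": the same for the moment, N m; "finger_gap": opening from 0.0 (shut) to 1.0 (fully open); "gripper_force": force on a finger pad.
Only numpy, scipy, OpenCV 4.12 (cv2) and the standard library are available. Lean on these libraries where they do the work, as an engineer would, in place of code of your own. Each camera call takes 0.05 s, during which the arm holds its last target. There are 200 camera calls.

## Working session

There is one attempt and no reset: what is moved stays moved. The work goes in short steps, Python scripts to look and compute and a tool call to move; the robot and the scene stay as the last step left them, time stands still between calls to the robot, and variables do not carry over. Pictures are saved under pics/ and viewed, at most 11 in all, crops included, and the job is handed in when it is done.

Besides the shell and the picture viewer there is one more tool, called after "Emit:" as name([rows], argument=value, ...), one row to a line, values as JSON. drive_tool: Moves the arm, as the interface text tells. Its arguments: {"type":"object","properties":{"plan":{"type":"array"},"newtons":{"type":"number"}},"required":["plan"]}

```bash
ls; mkdir -p pics
cat > h.py <<'E'
import numpy as np, cv2
from station import manip
from scipy.spatial.transform import Rotation as R
def snap(n):
    s=manip.sense(); d=manip.snapshot(n)
    if n=="wrist":
        T=np.eye(4);T[:3,:3]=R.from_quat(s["tool_rot"]).as_matrix();T[:3,3]=s["tcp_pos"]
        d["extrinsics"]=T@d["mount"]
    return d
def K(d):
    return 200/np.tan(np.radians(d["fov_y"])/2)
def cloud(d):
    f=K(d); v,u=np.mgrid[0:400,0:640]; z=d["z_map"]
    P=np.stack([(u-d["cx"])/f*z,-(v-d["cy"])/f*z,-z],-1)
    E=d["extrinsics"]; return P@E[:3,:3].T+E[:3,3]
def save(d,n): cv2.imwrite("pics/"+n,d["image"][:,:,::-1])
E
python3 - <<'E'
from h import *
s=manip.sense();print(s, manip.finger_overhang)
for n in ["scene","top","wrist"]:
    d=snap(n); save(d,n+"0.png"); print(n,[k for k in d],d["fov_y"],d["cx"],d["cy"],np.round(d["extrinsics"],3).tolist()); np.savez("/tmp/"+n+"0",**d)
    print({k:v for k,v in d.items() if k not in("image","z_map","extrinsics")})
E
```

```text
pics
{'t': 0.0, 'q': array([-1.43547107e+00,  5.28477982e-01,  1.43393550e+00, -2.66931878e-05,
        1.18140634e+00, -1.78507947e-01]), 'qd': array([0.00038177, 0.00174245, 0.00034352, 0.00095095, 0.00049007,
       0.0004201 ]), 'tau': array([ 4.35097800e-04, -4.42346728e+01, -1.78024793e+01, -2.47115258e-04,
        8.23646929e-03,  4.20457440e-06]), 'tcp_pos': array([ 0.19286141, -0.59375593,  0.24431578]), 'tool_rot': array([ 9.87712425e-01,  1.56278360e-01,  1.17029366e-05, -1.11358994e-03]), 'force': array([ 0.23679551, -0.29734562,  0.13062349]), 'ft_torque': array([-0.00997657,  0.02188918,  0.03105746]), 'gripper_force': 0.0, 'finger_gap': 1.0015824289734472} 0.014
scene ['image', 'z_map', 'fov_y', 'cx', 'cy', 'extrinsics'] 47.791449092482864 325.7956001640012 203.27188548654448 [[0.748, 0.302, -0.591, -0.525], [-0.664, 0.358, -0.657, -1.091], [0.014, 0.884, 0.468, 0.985], [0.0, 0.0, 0.0, 1.0]]
{'fov_y': 47.791449092482864, 'cx': 325.7956001640012, 'cy': 203.27188548654448}
top ['image', 'z_map', 'fov_y', 'cx', 'cy', 'extrinsics'] 55.73587002643543 319.46049030123436 202.
[... 174 characters left out ...]
23436, 'cy': 202.9643502072554}
wrist ['image', 'z_map', 'fov_y', 'cx', 'cy', 'mount', 'extrinsics'] 69.77953928180072 317.4047063947349 198.1735528933704 [[0.309, 0.918, 0.25, 0.255], [-0.951, 0.298, 0.079, -0.574], [-0.002, -0.262, 0.965, 0.374], [0.0, 0.0, 0.0, 1.0]]
{'fov_y': 69.77953928180072, 'cx': 317.4047063947349, 'cy': 198.1735528933704, 'mount': array([[-1.89861705e-04,  9.65039096e-01,  2.62105907e-01,
         6.52886006e-02],
       [ 9.99999962e-01,  2.35156253e-04, -1.41443894e-04,
         2.50750141e-04],
       [-1.98134731e-04,  2.62105870e-01, -9.65039105e-01,
        -1.29739299e-01],
       [ 0.00000000e+00,  0.00000000e+00,  0.00000000e+00,
         1.00000000e+00]])}
```

```bash
python3 -c "
import cv2,numpy as np
a=[cv2.imread('pics/%s0.png'%n) for n in ('scene','top','wrist')]
"
```

```text
(no output)
```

View pics/top0.png

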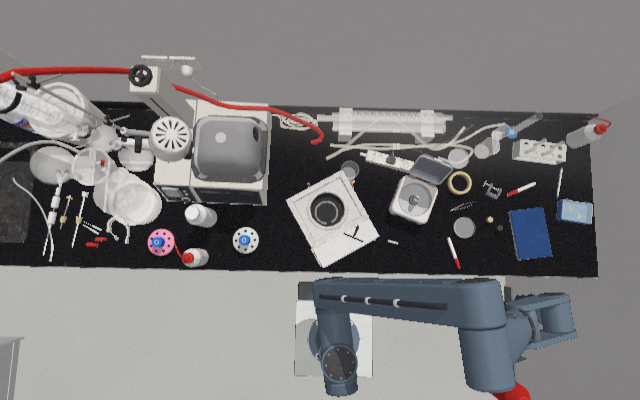

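View pics/scene0.png

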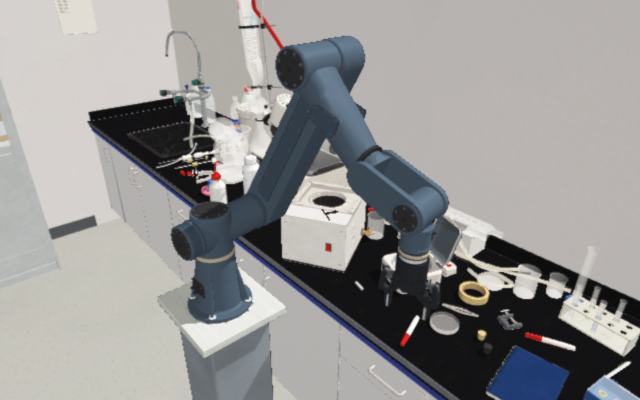

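The top view shows the centrifuge at px (414,198), the key at (393,242) and the rotor with its light cone and blue boss at (245,240). The pink one at (161,241) is a look-alike.

Run:
```python
from h import *
d=dict(np.load("/tmp/top0.npz")); C=cloud(d)
for n,(u,v) in dict(spind=(414,198),key=(393,242),rotor=(245,240),boss=(246,239),pink=(157,242),lid=(432,168),bottle=(200,215),bath=(345,250),forceps=(462,207),beaker=(350,170)).items(): print(n,np.round(C[v,u],3))
m=(abs(C[...,0]-.35)<.35)&(C[...,1]>-.1)&(C[...,1]<.6)
print(C[225:255,235:256,2].max())
d=dict(np.load("/tmp/wrist0.npz")); C=cloud(d)
for u,v in[(50,200),(320,50),(320,200),(320,350),(600,200)]:print(u,v,np.round(C[v,u],3))
```

```text
spind [ 0.579 -0.317  0.086]
key [ 0.4   -0.246  0.01 ]
rotor [0.394 0.368 0.064]
boss [0.398 0.364 0.062]
pink [0.379 0.721 0.065]
lid [ 0.699 -0.384  0.114]
bottle [0.481 0.517 0.192]
bath [ 0.362 -0.028  0.203]
forceps [ 0.556 -0.547  0.   ]
beaker [ 0.707 -0.062  0.002]
1.6110497870695841
50 200 [-0.051 -0.12  -0.168]
320 50 [ 0.332 -0.552  0.   ]
320 200 [-0.052 -0.683 -0.799]
320 350 [ 0.202 -0.592  0.315]
600 200 [ 0.274 -0.966  0.002]
```

View pics/wrist0.png

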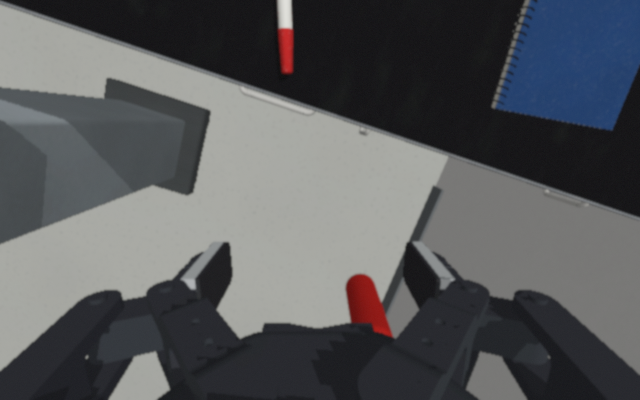

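Emit:
drive_tool([
  [0.03, -0.029, -0.007, 0, 0, 0, 1],
  [0.03, -0.029, -0.007, 0, 0, 0, 1],
  [0.03, -0.029, -0.007, 0, 0, 0, 1],
  [0.03, -0.029, -0.007, 0, 0, 0, 1],
  [0.03, -0.029, -0.007, 0, 0, 0, 1],
  [0.03, -0.029, -0.007, 0, 0, 0, 1],
  [0.03, -0.029, -0.007, 0, 0, 0, 1],
  [0.03, -0.029, -0.007, 0, 0, 0, 1],
  [0, 0, 0, 0, 0, 0, 1],
])

```text
t: 1.05
tcp_pos: [0.3508, -0.2952, 0.3019]
tool_rot: [0.987, 0.159, 0.0, -0.001]
force: [0.5, 0.1, 0.3]
finger_gap: 1.001
gripper_force: 0.0
```

Run:
```python
from h import *
d=snap("wrist"); save(d,"w1.png"); np.savez("/tmp/w1",**d)
s=manip.sense(); print(s["q"],s["t"])
```

```text
[-9.48178997e-01  2.29101716e-01  1.75690321e+00 -1.76637155e-05
  1.15509635e+00  3.04471405e-01] 1.1
```

View pics/w1.png

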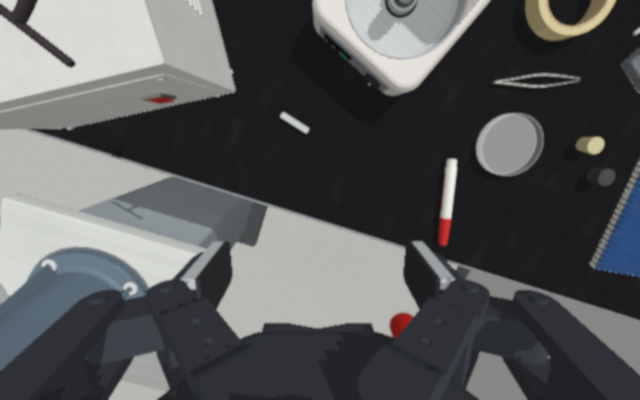

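The key is at px (294,122) and the spindle nose at about (400,2), cut by the image edge. I'll move forward for a second view of both.

Emit:
drive_tool([
  [0.035, 0.01, 0, 0, 0, 0, 1],
  [0.035, 0.01, 0, 0, 0, 0, 1],
  [0.0, 0.0, 0, 0, 0, 0, 1],
  [0, 0, 0, 0, 0, 0, 1],
])

```text
t: 1.5
tcp_pos: [0.4221, -0.2979, 0.3005]
tool_rot: [0.988, 0.156, -0.001, -0.0]
force: [-0.2, 0.8, -1.1]
finger_gap: 0.998
gripper_force: 0.0
```

```bash
cat >> h.py <<'E'
def key(d,c=(0.4,-0.246),r=.06):
    C=cloud(d); im=d["image"].astype(int)
    m=(im.min(2)>120)&(np.hypot(C[...,0]-c[0],C[...,1]-c[1])<r)&(abs(C[...,2])<.05)
    n,l,st,_=cv2.connectedComponentsWithStats(m.astype(np.uint8))
    i=1+np.argmax(st[1:,4]); m=l==i; ys,xs=np.nonzero(m)
    return (xs,ys),C[m]
def ray(d,u,v,z):
    f=K(d);E=d["extrinsics"]; r=E[:3,:3]@np.array([(u-d["cx"])/f,-(v-d["cy"])/f,-1]); o=E[:3,3]
    return o+r*(z-o[2])/r[2]
E
python3 - <<'E'
from h import *
d=snap("wrist"); save(d,"w2.png"); np.savez("/tmp/w2",**d)
for n in("w1","w2"):
    d=dict(np.load(f"/tmp/{n}.npz")); (xs,ys),P=key(d)
    rc=cv2.minAreaRect(np.stack([xs,ys],1).astype(np.float32)); print(n,len(xs),rc)
    print(np.round(P.mean(0),4),np.round(np.median(P[:,2]),4), P[:,2].max())
    w=np.array([ray(d,*p,0.006)[:2] for p in cv2.boxPoints(rc)]); print(np.round(cv2.minAreaRect(w.astype(np.float32)),4) if 0 else cv2.minAreaRect(w.astype(np.float32)))
E
```

```text
w1 214 ((294.1852722167969, 122.20882415771484), (32.135833740234375, 6.74929141998291), 32.47119140625)
[ 0.4002 -0.2438  0.0079] 0.009 0.011590866417015122
((0.4000644087791443, -0.24383418262004852), (0.045614708214998245, 0.009615364484488964), 76.25440979003906)
w2 210 ((278.3529357910156, 168.41175842285156), (30.52674674987793, 6.859942436218262), 30.963754653930664)
[ 0.4002 -0.2443  0.0078] 0.009 0.011571708841964345
((0.4000007212162018, -0.2440541386604309), (0.045016784220933914, 0.010531251318752766), 76.16214752197266)
```

View pics/w2.png

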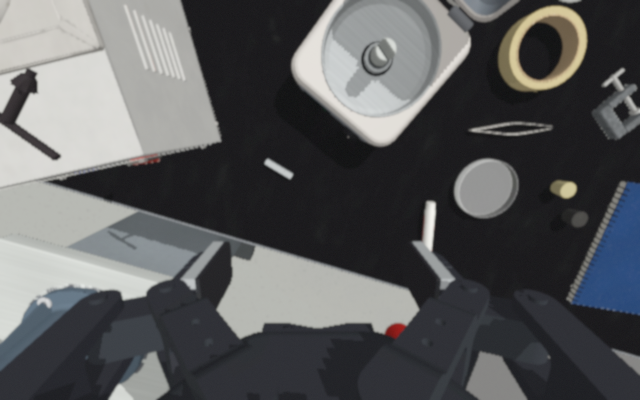

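Key: centre (0.400, −0.244), long axis bearing ≈76°, and both views agree. The nose is at px (379,57). Next I'll write a row planner that prints rows, then grasp the key by its ends.

```bash
cat >> h.py <<'E'
def rows(p,yaw,n,cur=None,g=1.0):
    """rows to bring tool (pointing down) to p with tool-x bearing yaw deg"""
    s=manip.sense(); Rc=R.from_quat(s["tool_rot"]); pc=np.array(s["tcp_pos"])
    if cur is not None: pc=np.array(cur[0]); Rc=R.from_euler("z",cur[1],degrees=True)*R.from_euler("x",180,degrees=True)
    Rt=R.from_euler("z",yaw,degrees=True)*R.from_euler("x",180,degrees=True)
    rv=(Rc.inv()*Rt).as_rotvec(degrees=True)/n
    step=(np.array(p)-pc)/n; out=[]
    for i in range(n):
        out.append([round(float(x),4) for x in Rc.inv().apply(step)]+[round(float(x),2) for x in rv]+[g]); Rc=Rc*R.from_rotvec(rv,degrees=True)
    return out
E
python3 - <<'E'
from h import *
a=[.400,-.244,.10]
print(rows(a,-13.7,7,g=.35)); print(rows([.400,-.244,.016],-13.7,4,(a,-13.7)))
E
```

```text
[[-0.0005, -0.0082, 0.0287, -0.01, 0.01, 4.52, 0.35], [-0.0012, -0.0081, 0.0287, -0.01, 0.01, 4.52, 0.35], [-0.0018, -0.008, 0.0287, -0.01, 0.01, 4.52, 0.35], [-0.0024, -0.0079, 0.0287, -0.01, 0.01, 4.52, 0.35], [-0.0031, -0.0076, 0.0287, -0.01, 0.01, 4.52, 0.35], [-0.0037, -0.0074, 0.0287, -0.01, 0.01, 4.52, 0.35], [-0.0042, -0.0071, 0.0287, -0.01, 0.01, 4.52, 0.35]]
[[0.0, -0.0, 0.021, 0.0, 0.0, 0.0, 1.0], [0.0, -0.0, 0.021, 0.0, 0.0, 0.0, 1.0], [0.0, -0.0, 0.021, 0.0, 0.0, 0.0, 1.0], [0.0, -0.0, 0.021, 0.0, 0.0, 0.0, 1.0]]
```

Emit:
drive_tool([
  [-0.0005, -0.008, 0.0287, 0, 0, 4.5, 0.35],
  [-0.001, -0.008, 0.0287, 0, 0, 4.5, 0.35],
  [-0.002, -0.008, 0.0287, 0, 0, 4.5, 0.35],
  [-0.0024, -0.008, 0.0287, 0, 0, 4.5, 0.35],
  [-0.003, -0.0076, 0.0287, 0, 0, 4.5, 0.35],
  [-0.0037, -0.0074, 0.0287, 0, 0, 4.6, 0.35],
  [-0.004, -0.007, 0.0287, 0, 0, 4.6, 0.35],
  [0, 0, 0, 0, 0, 0, 0.35],
  [0, 0, 0, 0, 0, 0, 0.35],
])

```text
t: 2.45
tcp_pos: [0.4008, -0.2445, 0.1006]
tool_rot: [0.993, -0.119, -0.0, -0.0]
force: [1.0, 0.4, 0.0]
finger_gap: 0.677
gripper_force: 0.0
```

Run:
```python
from h import *
s=manip.sense(); print(s["tcp_pos"],R.from_quat(s["tool_rot"]).as_euler("ZYX",degrees=True),s["finger_gap"])
d=snap("wrist"); save(d,"w3.png"); np.savez("/tmp/w3",**d)
f=K(d);E=np.linalg.inv(d["extrinsics"])
q=E@np.array([.4,-.244,.008,1]);print(d["cx"]-f*q[0]/q[2],d["cy"]+f*q[1]/q[2])
print(rows([.400,-.244,.016],-13.7,4))
```

```text
[ 0.40075238 -0.2445085   0.10058383] [-1.36857138e+01  4.93516551e-02 -1.79982979e+02] 0.6765335781877252
316.18034427818 205.29812022497322
[[-0.0005, -0.0002, 0.0213, 0.02, -0.02, 0.0, 1.0], [-0.0005, -0.0002, 0.0213, 0.02, -0.02, 0.0, 1.0], [-0.0005, -0.0002, 0.0213, 0.02, -0.02, 0.0, 1.0], [-0.0005, -0.0002, 0.0213, 0.02, -0.02, 0.0, 1.0]]
```

View pics/w3.png

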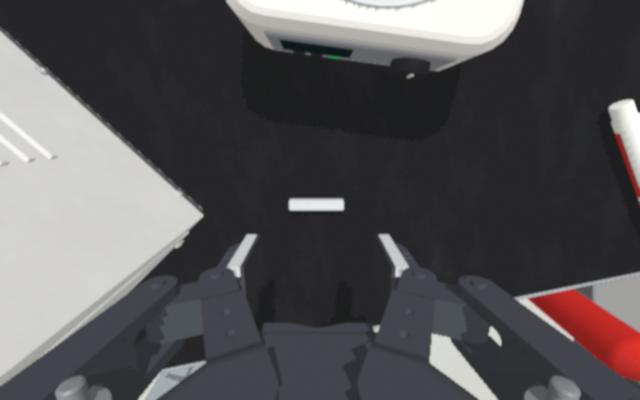

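The key is centred at px (316,205), level in the image. I'll check bath clearance by depth before descending.

Run:
```python
from h import *
d=dict(np.load("/tmp/w3.npz")); C=cloud(d)
for u,v in[(195,215),(180,235),(150,180)]: print(np.round(C[v,u],3))
d=dict(np.load("/tmp/top0.npz")); C=cloud(d).reshape(-1,3)
m=(C[:,2]>.15)&(C[:,2]<.26)&(C[:,0]>.25)&(C[:,0]<.7)&(abs(C[:,1])<.3)
h=C[m][:,:2].astype(np.float32);print(np.round(cv2.boxPoints(cv2.minAreaRect(h)),3)); print(np.linalg.norm(h-[.4,-.244],axis=1).min())
```

```text
[ 0.418 -0.152  0.019]
[ 0.412 -0.15   0.045]
[ 0.452 -0.132  0.025]
[[ 0.238  0.029]
 [ 0.415 -0.203]
 [ 0.836  0.119]
 [ 0.659  0.35 ]]
0.09236957654793475
```

Emit:
drive_tool([
  [-0.0005, 0, 0.022, 0, 0, 0, 0.35],
  [-0.0005, 0, 0.022, 0, 0, 0, 0.35],
  [0, 0, 0.02, 0, 0, 0, 0.35],
  [0, 0, 0.014, 0, 0, 0, 0.35],
  [0, 0, 0.004, 0, 0, 0, 0.35],
  [0, 0, 0.002, 0, 0, 0, 0.35],
  [0, 0, 0, 0, 0, 0, 0.35],
])

```text
t: 3.2
tcp_pos: [0.4011, -0.2445, 0.0173]
tool_rot: [0.993, -0.119, 0.001, 0.001]
force: [-0.2, -0.0, 0.3]
finger_gap: 0.677
gripper_force: 0.0
```

Emit:
drive_tool([
  [-0.0005, 0, 0.001, 0, 0, 0, -0.2],
  [0, 0, 0, 0, 0, 0, -0.4],
  [0, 0, 0, 0, 0, 0, -0.6],
  [0, 0, 0, 0, 0, 0, -0.6],
  [0, 0, 0, 0, 0, 0, -0.6],
], newtons=30)

```text
t: 3.7
tcp_pos: [0.4005, -0.2442, 0.0166]
tool_rot: [0.993, -0.119, 0.001, 0.001]
force: [-0.7, -0.8, 6.2]
finger_gap: 0.487
gripper_force: 29.5
```

Emit:
drive_tool([
  [0, 0, -0.015, 0, 0, 0, -0.6],
  [0, 0, -0.035, 0, 0, 0, -0.6],
  [0, 0, -0.045, 0, 0, 0, -0.6],
  [0.01, 0.005, -0.045, 0, 0, 0, -0.6],
  [0.03, 0.01, -0.04, 0, 0, 0, -0.6],
  [0.02, 0.013, -0.004, 0, 0, 0, -0.6],
  [0, 0, 0, 0, 0, 0, -0.6],
  [0, 0, 0, 0, 0, 0, -0.6],
])

```text
t: 4.5
tcp_pos: [0.4505, -0.2841, 0.1988]
tool_rot: [0.993, -0.119, -0.0, -0.0]
force: [0.4, -0.0, -0.1]
finger_gap: 0.482
gripper_force: 30.5
```

Run:
```python
from h import *
d=snap("wrist"); np.savez("/tmp/w4",**d)
print(manip.sense()["finger_gap"])
im=d["image"][:,:,::-1]; a=cv2.resize(im,(480,300)); C=cloud(d)
m=(np.hypot(C[...,0]-.579,C[...,1]+.317)<.03)&(C[...,2]>.075)&(C[...,2]<.1); ys,xs=np.nonzero(m); print(len(xs),xs.mean(),ys.mean(),C[m].mean(0),C[m].max(0))
cx,cy=int(xs.mean()),int(ys.mean())
b=cv2.resize(im[cy-30:cy+30,cx-30:cx+30],(300,300),interpolation=cv2.INTER_CUBIC)
cv2.imwrite("pics/w4.png",np.hstack([a,b])); print(cx,cy)
```

```text
0.4855001727640268
697 329.2783357245337 28.817790530846484 [ 0.57656481 -0.32481992  0.08581975] [ 0.58897563 -0.31307702  0.09120749]Traceback (most recent call last):
  File "<stdin>", line 7, in <module>
cv2.error: OpenCV(4.12.0) /io/opencv/modules/imgproc/src/resize.cpp:4208: error: (-215:Assertion failed) !ssize.empty() in function 'resize'
```

Emit:
drive_tool([
  [0.03, 0, 0, 0, 0, 0, -0.6],
  [0.03, 0.008, 0, 0, 0, 0, -0.6],
  [0, 0, 0, 0, 0, 0, -0.6],
  [0, 0, 0, 0, 0, 0, -0.6],
])

```text
t: 4.95
tcp_pos: [0.5061, -0.3054, 0.1972]
tool_rot: [0.993, -0.119, -0.002, -0.001]
force: [-0.1, 0.2, 0.1]
finger_gap: 0.489
gripper_force: 30.5
```

```bash
cat >> h.py <<'E'
def nose(d,c=(.577,-.325)):
    C=cloud(d); m=(np.hypot(C[...,0]-c[0],C[...,1]-c[1])<.02)&(C[...,2]>.08)&(C[...,2]<.1)
    ys,xs=np.nonzero(m); return xs,ys,C[m]
E
python3 - <<'E'
from h import *
d=snap("wrist"); np.savez("/tmp/w5",**d)
s=manip.sense(); print(s["finger_gap"],s["tcp_pos"])
im=d["image"][:,:,::-1]; a=cv2.resize(im,(480,300))
xs,ys,P=nose(d); print(len(xs),xs.mean(),ys.mean(),P.mean(0),P.max(0),P.min(0),cv2.minAreaRect(P[:,:2].astype(np.float32)))
cx,cy=int(xs.mean()),int(ys.mean())
b=cv2.resize(im[cy-30:cy+30,cx-30:cx+30],(300,300),interpolation=cv2.INTER_CUBIC)
cv2.imwrite("pics/w5.png",np.hstack([a,b])); print(cx,cy)
E
```

```text
0.4831784217155227 [ 0.50566452 -0.30506673  0.19726679]
402 319.7786069651741 108.61940298507463 [ 0.57748189 -0.3251915   0.08826543] [ 0.58893264 -0.31334069  0.09097157] [ 0.56538441 -0.33692554  0.08086179] ((0.577279269695282, -0.3251040577888489), (0.02149888128042221, 0.02377104014158249), 56.192359924316406)
319 108
```

View pics/w5.png

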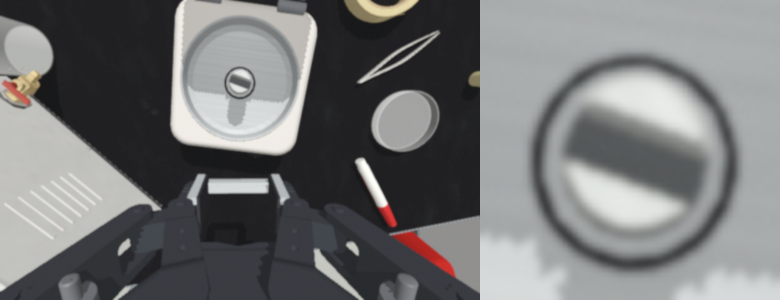

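Nose at px (320,108), with its slot sloping about 22° down to the right. The held key shows at (317,248) between the fingertips. Now I'll measure both precisely.

```bash
cat >> h.py <<'E'
def slot(d,c,zt=.088):
    f=K(d);E=d["extrinsics"];v,u=np.mgrid[0:400,0:640]
    r=np.stack([(u-d["cx"])/f,-(v-d["cy"])/f,-np.ones_like(v,float)],-1)@E[:3,:3].T
    W=E[:3,3]+r*((zt-E[2,3])/r[...,2])[...,None]
    g=d["image"].mean(2); m=(np.hypot(W[...,0]-c[0],W[...,1]-c[1])<.0085)
    t=g[m].min()*.5+g[m].max()*.5
    D=W[m&(g<t)][:,:2]; B=W[m&(g>=t)][:,:2]
    out=[]
    w,V=np.linalg.eigh(np.cov(D.T)); out.append(np.degrees(np.arctan2(V[1,1],V[0,1])))
    # lunes: separation direction from 2 clusters
    _,l,cc=cv2.kmeans(B.astype(np.float32),2,None,(3,50,1e-6),5,cv2.KMEANS_PP_CENTERS)
    dd=cc[1]-cc[0]; out.append((np.degrees(np.arctan2(dd[1],dd[0]))+90)%180)
    return out,D.mean(0),cc.mean(0)
def held(d,s):
    C=cloud(d); T=R.from_quat(s["tool_rot"]); P=T.inv().apply(C.reshape(-1,3)-s["tcp_pos"]).reshape(C.shape)
    g=d["image"].mean(2)
    m=(abs(P[...,0])<.015)&(abs(P[...,1])<.020)&(P[...,2]>0)&(P[...,2]<.03)
    return P,m,g
E
python3 - <<'E'
from h import *
d=dict(np.load("/tmp/w5.npz")); s=manip.sense()
xs,ys,P=nose(d)
print(slot(d,(.5773,-.3251)))
# ring: circle from hough on upscaled crop
im=cv2.resize(d["image"].mean(2).astype(np.uint8)[68:148,280:360],None,fx=8,fy=8,interpolation=cv2.INTER_CUBIC)
c=cv2.HoughCircles(im,cv2.HOUGH_GRADIENT_ALT,1,20,param1=80,param2=.7,minRadius=60,maxRadius=200)
if c is not None:
  for q in c[0][:5]: u,v=280+(q[0]+.5)/8-.5,68+(q[1]+.5)/8-.5; print(q,[np.round(ray(d,u,v,z)[:2],4) for z in(.050,.085,.088)])
H,m,g=held(d,s)
mm=m&(g>110); print(mm.sum(),H[mm].mean(0),np.percentile(H[mm],[2,50,98],axis=0))
for v in range(236,262,2): print(v,g[v,317].round(),np.round(H[v,317],4))
print(R.from_quat(s["tool_rot"]).as_euler("ZYX",degrees=True))
E
```

```text
([np.float64(56.27751928526574), np.float32(56.434803)], array([ 0.57774608, -0.32551256]), array([ 0.5776314 , -0.32529664], dtype=float32))
1450 [ 1.42103190e-03 -4.38409544e-05  8.72521939e-03] [[-3.36947344e-03 -1.93981247e-02  6.54215741e-03]
 [ 1.89659915e-03  3.16695616e-05  7.98250631e-03]
 [ 4.52689170e-03  1.92812756e-02  1.43818973e-02]]
236 40.0 [-0.0702  0.0005  0.1964]
238 119.0 [-0.0732  0.0005  0.1972]
240 178.0 [0.0041 0.0006 0.013 ]
242 190.0 [0.0038 0.0006 0.011 ]
244 211.0 [0.0037 0.0006 0.0086]
246 215.0 [0.003  0.0006 0.0078]
248 215.0 [0.0021 0.0006 0.0073]
250 215.0 [0.0009 0.0006 0.0074]
252 216.0 [-0.001   0.0006  0.0091]
254 215.0 [-0.0022  0.0006  0.0091]
256 192.0 [-0.0028  0.0006  0.008 ]
258 91.0 [-0.0994  0.0005  0.1959]
260 34.0 [-0.1015  0.0005  0.1945]
[ -13.7043628     0.24996223 -179.87269036]
```

Run:
```python
from h import *
d=dict(np.load("/tmp/w5.npz")); C=cloud(d).reshape(-1,3)
t=dict(np.load("/tmp/top0.npz")); Ct=cloud(t).reshape(-1,3)
for n,c in(("w",C),("t",Ct)):
    r=c[:,:2]-[.5776,-.3252]; k=np.hypot(*r.T); m=(c[:,2]>.07)&(k<.19)&(k>.07)&(c[:,2]<.25)&(c[:,1]<-.25)
    print(n,m.sum(),np.round(np.degrees(np.arctan2(*r[m].mean(0)[::-1])),1),k[m].min() if m.any() else 0,c[m].max(0) if m.any() else 0)
r=rows([.6066,-.3446,.2],146.35,20)
for x in r: print(x)
```

```text
w 12110 164.9 0.070000365453737 [ 0.64497325 -0.25036776  0.24999989]
t 838 -23.3 0.07068425517231523 [ 0.74034472 -0.25463395  0.22318723]
[0.0054, 0.0007, -0.0002, -0.02, -0.01, -8.0, 1.0]
[0.0052, 0.0015, -0.0002, -0.02, -0.01, -8.0, 1.0]
[0.005, 0.0022, -0.0002, -0.02, -0.01, -8.0, 1.0]
[0.0046, 0.0028, -0.0002, -0.02, -0.01, -8.0, 1.0]
[0.0042, 0.0035, -0.0002, -0.02, -0.01, -8.0, 1.0]
[0.0036, 0.004, -0.0002, -0.02, -0.01, -8.0, 1.0]
[0.0031, 0.0045, -0.0002, -0.02, -0.01, -8.0, 1.0]
[0.0024, 0.0049, -0.0002, -0.02, -0.01, -8.0, 1.0]
[0.0017, 0.0051, -0.0002, -0.02, -0.01, -8.0, 1.0]
[0.001, 0.0053, -0.0002, -0.02, -0.01, -8.0, 1.0]
[0.0002, 0.0054, -0.0002, -0.02, -0.01, -8.0, 1.0]
[-0.0005, 0.0054, -0.0002, -0.02, -0.01, -8.0, 1.0]
[-0.0013, 0.0053, -0.0001, -0.02, -0.01, -8.0, 1.0]
[-0.002, 0.005, -0.0001, -0.02, -0.01, -8.0, 1.0]
[-0.0027, 0.0047, -0.0001, -0.02, -0.01, -8.0, 1.0]
[-0.0033, 0.0043, -0.0001, -0.02, -0.01, -8.0, 1.0]
[-0.0039, 0.0038, -0.0001, -0.02, -0.01, -8.0, 1.0]
[-0.0044, 0.0032, -0.0001, -0.02, -0.01, -8.0, 1.0]
[-0.0048, 0.0026, -0.0001, -0.02, -0.01, -8.0, 1.0]
[-0.0051, 0.0019, -0.0001, -0.02, -0.01, -8.0, 1.0]
```

Emit:
drive_tool([
  [0.0054, 0.0007, 0, 0, 0, -8.0, -0.6],
  [0.0052, 0.0015, 0, 0, 0, -8.0, -0.6],
  [0.005, 0.0022, 0, 0, 0, -8.0, -0.6],
  [0.0046, 0.0028, 0, 0, 0, -8.0, -0.6],
  [0.0042, 0.0035, 0, 0, 0, -8.0, -0.6],
  [0.0036, 0.004, 0, 0, 0, -8.0, -0.6],
  [0.0031, 0.0045, 0, 0, 0, -8.0, -0.6],
  [0.0024, 0.0049, 0, 0, 0, -8.0, -0.6],
  [0.0017, 0.0051, 0, 0, 0, -8.0, -0.6],
  [0.001, 0.0053, 0, 0, 0, -8.0, -0.6],
])

```text
t: 6.0
tcp_pos: [0.5562, -0.3253, 0.1979]
tool_rot: [0.836, 0.549, -0.001, -0.002]
force: [-0.8, -0.5, 0.1]
finger_gap: 0.489
gripper_force: 30.5
```

Emit:
drive_tool([
  [0.0002, 0.0054, 0, 0, 0, -8.0, -0.6],
  [-0.0005, 0.0054, 0, 0, 0, -8.0, -0.6],
  [-0.0013, 0.0053, 0, 0, 0, -8.0, -0.6],
  [-0.002, 0.005, 0, 0, 0, -8.0, -0.6],
  [-0.0027, 0.0047, 0, 0, 0, -8.0, -0.6],
  [-0.0033, 0.0043, 0, 0, 0, -8.0, -0.6],
  [-0.0039, 0.0038, 0, 0, 0, -8.0, -0.6],
  [-0.0044, 0.0032, 0, 0, 0, -8.0, -0.6],
  [-0.0048, 0.0026, 0, 0, 0, -8.0, -0.6],
  [-0.0051, 0.0019, 0, 0, 0, -8.0, -0.6],
])

```text
t: 7.0
tcp_pos: [0.6068, -0.3452, 0.1978]
tool_rot: [0.287, 0.958, 0.001, -0.002]
force: [-0.2, -0.4, -0.8]
finger_gap: 0.488
gripper_force: 30.5
```

Emit:
drive_tool([
  [0, 0, 0, 0, 0, 0, -0.6],
  [0, 0, 0, 0, 0, 0, -0.6],
])

```text
t: 7.2
tcp_pos: [0.6072, -0.3455, 0.198]
tool_rot: [0.292, 0.957, 0.0, -0.001]
force: [0.1, 0.3, -0.6]
finger_gap: 0.482
gripper_force: 30.5
```

Run:
```python
from h import *
s=manip.sense(); print(s["tcp_pos"],R.from_quat(s["tool_rot"]).as_euler("ZYX",degrees=True),s["q"],s["finger_gap"])
d=snap("wrist"); np.savez("/tmp/w6",**d); save(d,"w6.png")
xs,ys,P=nose(d); c=cv2.minAreaRect(P[:,:2].astype(np.float32)); print(len(xs),xs.mean(),ys.mean(),P.mean(0),c)
a=slot(d,c[0]); print(a); print(slot(d,a[2]))
H,m,g=held(d,s); mm=m&(g>110)
print(mm.sum(),H[mm].mean(0),np.percentile(H[mm],[2,50,98],axis=0))
```

```text
[ 0.607195   -0.34553928  0.19803729] [ 1.46102087e+02 -1.46700197e-01  1.79994289e+02] [-6.76879848e-01  6.78484938e-01  1.27226737e+00 -1.27675122e-04
  1.19339993e+00 -1.65599865e+00] 0.4824955661774394
397 319.07304785894206 158.1183879093199 [ 0.57740203 -0.32492321  0.08761275] ((0.5775354504585266, -0.3250228762626648), (0.021956712007522583, 0.023464566096663475), 55.81330490112305)
([np.float64(55.90118819178679), np.float32(55.023224)], array([ 0.5775666, -0.3250578]), array([ 0.5776313, -0.3250084], dtype=float32))
([np.float64(55.873193851762764), np.float32(55.023224)], array([ 0.57761614, -0.32494202]), array([ 0.5776313, -0.3250084], dtype=float32))
1446 [ 1.55558241e-03 -4.80249398e-05  8.83463695e-03] [[-3.33653201e-03 -1.92645213e-02  6.69083758e-03]
 [ 2.00903354e-03  8.61620953e-05  8.13609071e-03]
 [ 4.69154659e-03  1.90459466e-02  1.42904436e-02]]
```

Both opposite views agree within 0.3 mm: nose (0.5776, −0.3251), slot bearing 56°. Moving above the slot.

Emit:
drive_tool([
  [0.018, 0, 0, 0, 0, 0, -0.6],
  [0.0176, 0.0004, 0, 0, 0, 0, -0.6],
  [0, 0, 0.04, 0, 0, 0, -0.6],
  [0, 0, 0.036, 0, 0, 0, -0.6],
  [0, 0, 0.01, 0, 0, 0, -0.6],
  [0, 0, 0, 0, 0, 0, -0.6],
  [0, 0, 0, 0, 0, 0, -0.6],
])

```text
t: 7.95
tcp_pos: [0.5798, -0.3268, 0.1138]
tool_rot: [0.29, 0.957, -0.0, 0.001]
force: [-0.6, -0.9, 0.4]
finger_gap: 0.489
gripper_force: 30.5
```

Run:
```python
from h import *
s=manip.sense(); print(s["tcp_pos"],R.from_quat(s["tool_rot"]).as_euler("ZYX",degrees=True),s["force"])
print(rows([.5779,-.3253,.112],146.0,1))
```

```text
[ 0.57981751 -0.32680916  0.11384189] [ 1.46243372e+02  1.13491914e-01 -1.79988610e+02] [-0.58822915 -0.8804245   0.3697321 ]
[[0.0024, 0.0002, 0.0018, -0.01, 0.11, 0.24, 1.0]]
```

Emit:
drive_tool([
  [0.0024, 0.0002, 0.004, 0, 0, 0.2, -0.6],
  [0, 0, 0, 0, 0, 0, -0.6],
  [0, 0, 0.002, 0, 0, 0, -0.6],
  [0, 0, 0, 0, 0, 0, -0.6],
])

```text
t: 8.35
tcp_pos: [0.5774, -0.3247, 0.107]
tool_rot: [0.292, 0.957, -0.0, 0.0]
force: [-0.0, 0.1, -0.0]
finger_gap: 0.489
gripper_force: 30.5
```

Run:
```python
from h import *
s=manip.sense(); print(s["tcp_pos"],R.from_quat(s["tool_rot"]).as_euler("ZYX",degrees=True),s["force"])
print(rows([.5779,-.3253,.105],146.0,1))
```

```text
[ 0.57736119 -0.32472922  0.10699806] [ 1.46078077e+02  3.29230854e-02 -1.79996777e+02] [-0.02839401  0.11107491 -0.01787593]
[[-0.0008, -0.0002, 0.002, -0.0, 0.03, 0.08, 1.0]]
```

Aligned to 0.8 mm. Correct that and descend gently.

Emit:
drive_tool([
  [-0.0007, 0, 0, 0, 0, 0, -0.6],
  [0, 0, 0.003, 0, 0, 0, -0.6],
  [0, 0, 0.002, 0, 0, 0, -0.6],
  [0, 0, 0.002, 0, 0, 0, -0.6],
  [0, 0, 0, 0, 0, 0, -0.6],
])

```text
t: 8.85
tcp_pos: [0.5777, -0.325, 0.0991]
tool_rot: [0.292, 0.957, 0.0, -0.0]
force: [0.5, 0.1, 0.0]
finger_gap: 0.484
gripper_force: 30.5
```

In the slot with no contact force. Continue down.

Emit:
drive_tool([
  [0, 0, 0.004, 0, 0, 0, -0.6],
  [0, 0, 0.005, 0, 0, 0, -0.6],
  [0, 0, 0.005, 0, 0, 0, -0.6],
  [0, 0, 0.003, 0, 0, 0, -0.6],
  [0, 0, 0.002, 0, 0, 0, -0.6],
  [0, 0, 0.001, 0, 0, 0, -0.6],
  [0, 0, 0, 0, 0, 0, -0.6],
])

```text
t: 9.55
tcp_pos: [0.5778, -0.325, 0.0795]
tool_rot: [0.292, 0.957, 0.0, -0.0]
force: [-0.1, -0.4, -1.1]
finger_gap: 0.485
gripper_force: 30.5
```

Emit:
drive_tool([
  [0, 0, 0.001, 0, 0, 0, -0.6],
  [0, 0, 0.001, 0, 0, 0, -0.6],
  [0, 0, 0.001, 0, 0, 0, -0.6],
  [0, 0, 0, 0, 0, 0, -0.6],
])

```text
t: 9.95
tcp_pos: [0.5778, -0.3251, 0.0769]
tool_rot: [0.292, 0.957, -0.0, -0.0]
force: [-1.0, 0.5, 1.1]
finger_gap: 0.488
gripper_force: 30.7
```

Emit:
drive_tool([
  [0, 0, 0.0007, 0, 0, 0, -0.6],
  [0, 0, 0.0005, 0, 0, 0, -0.6],
  [0, 0, 0, 0, 0, 0, -0.6],
])

```text
t: 10.25
tcp_pos: [0.5779, -0.3251, 0.0767]
tool_rot: [0.292, 0.957, -0.0, 0.0]
force: [-1.6, 1.6, 6.7]
finger_gap: 0.487
gripper_force: 31.5
```

Emit:
drive_tool([
  [0, 0, 0, 0, 0, 0, 0.2],
  [0, 0, 0, 0, 0, 0, 0.35],
  [0, 0, 0, 0, 0, 0, 0.35],
  [0, 0, -0.02, 0, 0, 0, 0.35],
  [0, 0, -0.04, 0, 0, 0, 0.35],
  [-0.01, 0, -0.05, 0, 0, 0, 0.35],
  [-0.025, 0, -0.01, 0, 0, 0, 0.35],
  [0, 0, 0, 0, 0, 0, 0.35],
  [0, 0, 0, 0, 0, 0, 0.35],
])

```text
t: 11.15
tcp_pos: [0.6063, -0.3442, 0.194]
tool_rot: [0.292, 0.957, 0.0, -0.001]
force: [-0.7, 0.9, -0.2]
finger_gap: 0.675
gripper_force: 0.0
```

Run:
```python
from h import *
s=manip.sense(); print(s["tcp_pos"],R.from_quat(s["tool_rot"]).as_euler("ZYX",degrees=True))
d=snap("wrist"); np.savez("/tmp/w7",**d); im=d["image"][:,:,::-1]
xs,ys,P=nose(d); cx,cy=int(xs.mean()),int(ys.mean()); print(cx,cy,P.mean(0))
cv2.imwrite("pics/w7.png",cv2.resize(im[cy-45:cy+45,cx-45:cx+45],(450,450),interpolation=cv2.INTER_CUBIC))
```

```text
[ 0.60634621 -0.34424129  0.19396363] [ 1.46078347e+02 -6.85166169e-02  1.79993791e+02]
318 160 [ 0.57739961 -0.3247213   0.0879426 ]
```

View pics/w7.png

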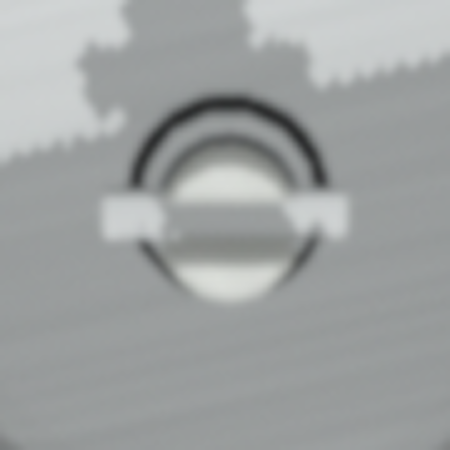

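The key lies on the slot floor and stands out evenly: ends at px 102 and 349 in the crop, nose centre about 228, so within 0.4 mm. Now the rotor, lifting first and then crossing above the bath.

Emit:
drive_tool([
  [0, 0, -0.036, 0, 0, 0, 0.35],
  [0, 0, -0.036, 0, 0, 0, 1],
  [0.01, 0.01, -0.036, 0, 0, 0, 1],
  [0.033, 0.0295, 0, 0, 0, 0, 1],
  [0.033, 0.0295, 0, 0, 0, 0, 1],
  [0.033, 0.0295, 0, 0, 0, 0, 1],
  [0.033, 0.0295, 0, 0, 0, 0, 1],
  [0.033, 0.0295, 0, 0, 0, 0, 1],
  [0.033, 0.0295, 0, 0, 0, 0, 1],
  [0.033, 0.0295, 0, 0, 0, 0, 1],
])

```text
t: 12.2
tcp_pos: [0.525, -0.0283, 0.3007]
tool_rot: [0.292, 0.956, 0.0, -0.002]
force: [0.7, 0.6, 0.7]
finger_gap: 1.001
gripper_force: 0.0
```

Emit:
drive_tool([
  [0.033, 0.0295, 0, 0, 0, 0, 1],
  [0.033, 0.0295, 0, 0, 0, 0, 1],
  [0.033, 0.0295, 0, 0, 0, 0, 1],
  [0.033, 0.0295, 0, 0, 0, 0, 1],
  [0.033, 0.0295, 0, 0, 0, 0, 1],
  [0.033, 0.0295, 0, 0, 0, 0, 1],
  [0.033, 0.0295, 0, 0, 0, 0, 1],
  [0.033, 0.0295, 0, 0, 0, 0, 1],
  [0.026, 0.0195, 0, 0, 0, 0, 1],
  [0, 0, 0, 0, 0, 0, 1],
])

```text
t: 13.2
tcp_pos: [0.4263, 0.3461, 0.3006]
tool_rot: [0.289, 0.957, -0.001, -0.002]
force: [-0.0, -0.5, 0.6]
finger_gap: 1.001
gripper_force: 0.0
```

Emit:
drive_tool([
  [0, 0, 0, 0, 0, 0, 1],
  [0, 0, 0, 0, 0, 0, 1],
])

```text
t: 13.4
tcp_pos: [0.429, 0.3423, 0.3015]
tool_rot: [0.292, 0.956, -0.001, -0.001]
force: [0.1, 1.3, -0.2]
finger_gap: 1.002
gripper_force: 0.0
```

Run:
```python
from h import *
s=manip.sense(); print(s["tcp_pos"],R.from_quat(s["tool_rot"]).as_euler("ZYX",degrees=True))
d=snap("wrist"); np.savez("/tmp/r1",**d); save(d,"r1.png"); C=cloud(d); im=d["image"].astype(int)
m=(im[...,2]>im[...,0]+40)&(np.hypot(C[...,0]-.396,C[...,1]-.366)<.05)&(C[...,2]>.04)
ys,xs=np.nonzero(m); P=C[m]; print(m.sum(),xs.mean(),ys.mean(),P.mean(0),np.percentile(P,[2,98],axis=0))
T=P[P[:,2]>.06]; print(len(T),cv2.minEnclosingCircle(T[:,:2].astype(np.float32)))
```

```text
[0.42901455 0.34226961 0.30151184] [ 1.46039864e+02 -4.32321043e-02 -1.79856490e+02]
737 324.89009497964724 136.67571234735414 [0.39402719 0.3749746  0.06614006] [[0.37549689 0.35592754 0.06323804]
 [0.41287162 0.3935762  0.06688424]]
737 ((0.394464910030365, 0.37470701336860657), 0.020879678428173065)
```

View pics/r1.png

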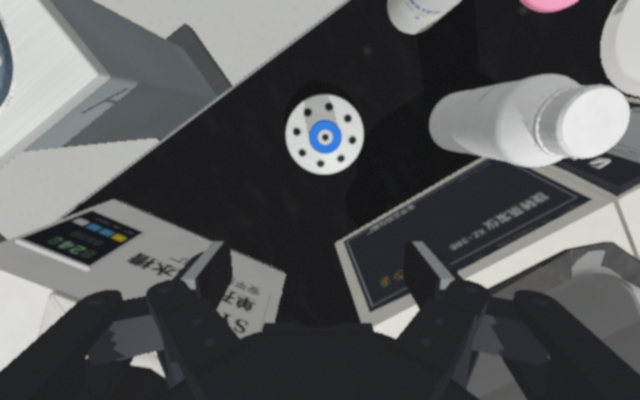

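Rotor at px (325,136), with white cone and blue boss at about (0.394, 0.375). I'll drop lower for a second look and check clearances.

Run:
```python
from h import *
d=dict(np.load("/tmp/r1.npz")); C=cloud(d).reshape(-1,3); v,u=np.mgrid[0:400,0:640]
k=np.hypot(C[:,0]-.394,C[:,1]-.375)
for lo,hi in((.02,.1),(.1,.2),(.2,.28)):
    m=(C[:,2]>lo)&(C[:,2]<hi)&(k>.06)&(v.ravel()<235); i=np.argmin(np.where(m,k,9)); print(lo,k[i],C[i])
t=dict(np.load("/tmp/top0.npz")); C=cloud(t).reshape(-1,3);k=np.hypot(C[:,0]-.394,C[:,1]-.375)
m=(C[:,2]>.03)&(C[:,2]<.4)&(k>.065); i=np.argsort(np.where(m,k,9))[:3]; print(k[i],C[i])
print(rows([.3943-.03*-.83,.3748-.03*.557,.2],146,3,g=.6))
```

```text
0.02 0.15049443301607765 [0.54433599 0.36809609 0.02569587]
0.1 0.15075434481391778 [0.46755059 0.50659477 0.15845621]
0.2 0.16454103795682976 [0.47049625 0.52067799 0.20090204]
[0.15154474 0.1520461  0.15235504] [[0.47064662 0.50573295 0.0312288 ]
 [0.47181904 0.50562241 0.12220904]
 [0.46165765 0.51150825 0.03890363]]
[[0.0058, 0.0026, 0.0339, -0.03, -0.01, -0.0, 0.6], [0.0058, 0.0025, 0.0339, -0.03, -0.01, -0.0, 0.6], [0.0058, 0.0025, 0.0339, -0.03, -0.01, -0.0, 0.6]]
```

Emit:
drive_tool([
  [0.0058, 0.0025, 0.034, 0, 0, 0, 0.6],
  [0.0058, 0.0025, 0.034, 0, 0, 0, 0.6],
  [0.0058, 0.0025, 0.034, 0, 0, 0, 0.6],
  [0, 0, 0, 0, 0, 0, 0.6],
  [0, 0, 0, 0, 0, 0, 0.6],
])

```text
t: 13.95
tcp_pos: [0.4198, 0.3585, 0.2006]
tool_rot: [0.292, 0.956, -0.0, -0.0]
force: [-0.0, 0.2, 0.8]
finger_gap: 0.8
gripper_force: 0.0
```

```bash
cat >> h.py <<'E'
def boss(d,c=(.394,.375),zr=(.04,.1)):
    C=cloud(d); im=d["image"].astype(int)
    m=(im[...,2]>im[...,0]+40)&(np.hypot(C[...,0]-c[0],C[...,1]-c[1])<.04)&(C[...,2]>zr[0])&(C[...,2]<zr[1])
    P=C[m]; zt=np.median(P[:,2]); T=P[P[:,2]>zt-.006]
    return zt,cv2.minEnclosingCircle(T[:,:2].astype(np.float32)),P.mean(0),np.nonzero(m)
E
python3 - <<'E'
from h import *
s=manip.sense(); print(s["tcp_pos"])
d=snap("wrist"); zt,c,pm,(ys,xs)=boss(d); print(zt,c,pm)
# two-view triangulated height of the boss centre
d0=dict(np.load("/tmp/r1.npz")); y0,x0=boss(d0)[3]
a=[(x,(d["cx"]*0)) for x in ()]
f=lambda D,u,v:(D["extrinsics"][:3,3],ray(D,u,v,0)-D["extrinsics"][:3,3])
o1,r1=f(d0,(x0.min()+x0.max())/2,(y0.min()+y0.max())/2); o2,r2=f(d,(xs.min()+xs.max())/2,(ys.min()+ys.max())/2)
t=np.linalg.lstsq(np.stack([r1,-r2],1),o2-o1,rcond=None)[0]; print(o1+t[0]*r1,o2+t[1]*r2)
x,y=c[0]; print(rows([x,y,.075],146,4,g=.6))
E
```

```text
[0.41978543 0.3585262  0.20056153]
0.06510561761664552 ((0.39458417892456055, 0.3748091757297516), 0.021007630974054337) [0.393776   0.37544689 0.06482336]
[0.39450254 0.37516642 0.05473966] [0.39433563 0.37502555 0.05473212]
[[0.0076, -0.0004, 0.0317, 0.02, 0.02, 0.0, 0.6], [0.0076, -0.0004, 0.0317, 0.02, 0.02, 0.0, 0.6], [0.0076, -0.0004, 0.0317, 0.02, 0.02, 0.0, 0.6], [0.0076, -0.0004, 0.0317, 0.02, 0.02, 0.0, 0.6]]
```

Emit:
drive_tool([
  [0.0076, -0.0004, 0.032, 0, 0, 0, 0.6],
  [0.0076, -0.0004, 0.032, 0, 0, 0, 0.6],
  [0.0076, -0.0004, 0.032, 0, 0, 0, 0.6],
  [0.0076, -0.0004, 0.03, 0, 0, 0, 0.6],
  [0, 0, 0, 0, 0, 0, 0.6],
  [0, 0, 0, 0, 0, 0, 0.6],
])

```text
t: 14.6
tcp_pos: [0.3947, 0.3756, 0.076]
tool_rot: [0.292, 0.956, 0.001, 0.001]
force: [0.4, -1.5, 0.5]
finger_gap: 0.796
gripper_force: 0.0
```

Run:
```python
from h import *
s=manip.sense(); print(s["tcp_pos"])
print(rows([.3945,.3749,.051],146,3,g=.6))
```

```text
[0.39469737 0.37558873 0.07599063]
[[-0.0001, -0.0002, 0.0083, 0.05, 0.02, 0.02, 0.6], [-0.0001, -0.0002, 0.0083, 0.05, 0.02, 0.02, 0.6], [-0.0001, -0.0002, 0.0083, 0.05, 0.02, 0.02, 0.6]]
```

Emit:
drive_tool([
  [0, -0.0005, 0.012, 0, 0, 0, 0.6],
  [0, 0, 0.009, 0, 0, 0, 0.6],
  [0, 0, 0.003, 0, 0, 0, 0.3],
  [0, 0, 0, 0, 0, 0, 0],
  [0, 0, 0, 0, 0, 0, -0.4],
  [0, 0, 0, 0, 0, 0, -0.6],
  [0, 0, 0, 0, 0, 0, -0.6],
  [0, 0, 0, 0, 0, 0, -0.6],
], newtons=45)

```text
t: 15.4
tcp_pos: [0.3933, 0.3749, 0.0507]
tool_rot: [0.292, 0.957, 0.0, 0.0]
force: [1.3, 0.3, 1.0]
finger_gap: 0.478
gripper_force: 45.8
```

Emit:
drive_tool([
  [0, 0, -0.015, 0, 0, 0, -0.6],
  [0, 0, -0.035, 0, 0, 0, -0.6],
  [0, 0, -0.048, 0, 0, 0, -0.6],
  [0, 0, -0.048, 0, 0, 0, -0.6],
  [0, 0, -0.048, 0, 0, 0, -0.6],
  [0, 0, -0.048, 0, 0, 0, -0.6],
  [0, 0, -0.048, 0, 0, 0, -0.6],
  [0, 0, 0, 0, 0, 0, -0.6],
  [-0.01, -0.009, 0, 0, 0, 0, -0.6],
  [-0.02, -0.018, 0, 0, 0, 0, -0.6],
])

```text
t: 16.4
tcp_pos: [0.4007, 0.3348, 0.3381]
tool_rot: [0.29, 0.957, -0.002, -0.002]
force: [0.2, -0.2, -3.7]
finger_gap: 0.476
gripper_force: 46.7
```

Emit:
drive_tool([
  [-0.032, -0.028, 0, 0, 0, 0, -0.6],
  [-0.032, -0.028, 0, 0, 0, 0, -0.6],
  [-0.032, -0.028, 0, 0, 0, 0, -0.6],
  [-0.032, -0.028, 0, 0, 0, 0, -0.6],
  [-0.032, -0.028, 0, 0, 0, 0, -0.6],
  [-0.032, -0.028, 0, 0, 0, 0, -0.6],
  [-0.032, -0.028, 0, 0, 0, 0, -0.6],
  [-0.032, -0.028, 0, 0, 0, 0, -0.6],
  [-0.032, -0.028, 0, 0, 0, 0, -0.6],
  [-0.032, -0.028, 0, 0, 0, 0, -0.6],
])

```text
t: 17.4
tcp_pos: [0.5096, -0.0771, 0.3373]
tool_rot: [0.292, 0.956, 0.0, -0.004]
force: [1.5, 0.1, -2.8]
finger_gap: 0.479
gripper_force: 46.7
```

Emit:
drive_tool([
  [-0.032, -0.028, 0, 0, 0, 0, -0.6],
  [-0.032, -0.028, 0, 0, 0, 0, -0.6],
  [-0.032, -0.028, 0, 0, 0, 0, -0.6],
  [-0.032, -0.028, 0, 0, 0, 0, -0.6],
  [-0.032, -0.028, 0, 0, 0, 0, -0.6],
  [-0.02, -0.018, 0, 0, 0, 0, -0.6],
  [-0.01, -0.009, 0, 0, 0, 0, -0.6],
  [0, 0, 0, 0, 0, 0, -0.6],
  [0, 0, 0, 0, 0, 0, -0.6],
])

```text
t: 18.3
tcp_pos: [0.5753, -0.3184, 0.3387]
tool_rot: [0.292, 0.957, 0.001, -0.002]
force: [-0.3, 0.7, -4.5]
finger_gap: 0.475
gripper_force: 46.7
```

Run:
```python
from h import *
s=manip.sense(); print(s["tcp_pos"],R.from_quat(s["tool_rot"]).as_euler("ZYX",degrees=True),s["q"][5],s["force"])
d=snap("wrist"); np.savez("/tmp/r2",**d); save(d,"r2.png")
C=cloud(d); P=R.from_quat(s["tool_rot"]).inv().apply(C.reshape(-1,3)-s["tcp_pos"]); im=d["image"].astype(int).reshape(-1,3)
near=(np.hypot(P[:,0],P[:,1])<.08)&(P[:,2]>-.03)&(P[:,2]<.06)
b=near&(im[:,2]>im[:,0]+40); print(b.sum(),P[b].mean(0),np.percentile(P[b],[1,99],axis=0))
# rotor top cone / rim extents
w=near&(P[:,2]>.015); Q=P[w]; print(w.sum(),np.percentile(Q,[0.2,99.8],axis=0)); 
r=Q[(np.hypot(Q[:,0],Q[:,1])>.05)]; 
if len(r)>10:
  A=np.c_[2*r[:,:2],np.ones(len(r))]; x=np.linalg.lstsq(A,(r[:,:2]**2).sum(1),rcond=None)[0]; print("fit",x[:2],np.sqrt(x[2]+x[0]**2+x[1]**2))
```

```text
[ 0.57525132 -0.31841304  0.33868818] [146.09112721  -0.28795262 179.93288379] -1.6545833945212827 [-0.33819854  0.66215194 -4.48599847]
6538 [ 0.0043192  -0.00071098 -0.00997064] [[-0.01976595 -0.02088653 -0.01557418]
 [ 0.01979985  0.0195023   0.0176565 ]]
13918 [[-0.05364275 -0.05436551  0.01571053]
 [ 0.05333128  0.05300833  0.03391291]]
fit [-0.00030609 -0.00038048] 0.05233968070972068
```

View pics/r2.png

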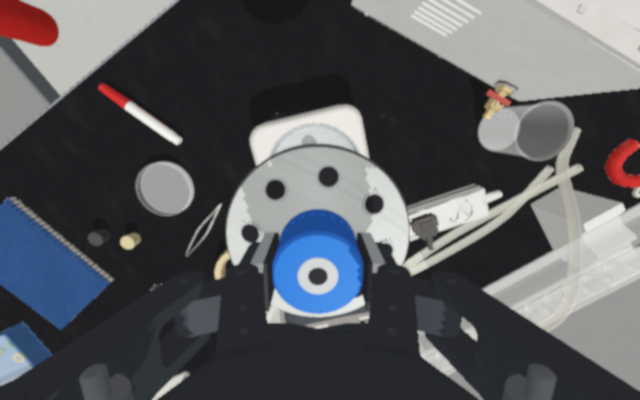

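Rotor held, centred in the tool within 0.6 mm; the force reads its weight. Descend to above the nose.

Emit:
drive_tool([
  [-0.0056, -0.0037, 0.045, 0, 0, 0, -0.6],
  [0, 0, 0.048, 0, 0, 0, -0.6],
  [0, 0, 0.048, 0, 0, 0, -0.6],
  [0, 0, 0.035, 0, 0, 0, -0.6],
  [0, 0, 0.013, 0, 0, 0, -0.6],
  [0, 0, 0, 0, 0, 0, -0.6],
  [0, 0, 0, 0, 0, 0, -0.6],
], newtons=30)

```text
t: 19.05
tcp_pos: [0.5804, -0.3264, 0.1536]
tool_rot: [0.291, 0.957, -0.001, 0.002]
force: [0.5, -0.2, -2.1]
finger_gap: 0.478
gripper_force: 46.6
```

Run:
```python
from h import *
s=manip.sense(); print(s["tcp_pos"],R.from_quat(s["tool_rot"]).as_euler("ZYX",degrees=True),s["force"])
print(rows([.5777,-.3246,.142],146,1))
```

```text
[ 0.58038179 -0.32641341  0.15361781] [ 146.13523936    0.2157916  -179.98706579] [ 0.4776874  -0.19097698 -2.05407609]
[[0.0033, 0.0, 0.0116, -0.01, 0.22, 0.14, 1.0]]
```

Emit:
drive_tool([
  [0.003, 0, 0.005, 0, 0, 0, -0.6],
  [0, 0, 0.004, 0, 0, 0, -0.6],
  [0, 0, 0, 0, 0, 0, -0.6],
  [0, 0, 0, 0, 0, 0, -0.6],
])

```text
t: 19.45
tcp_pos: [0.5766, -0.3247, 0.143]
tool_rot: [0.292, 0.956, -0.0, 0.0]
force: [-0.5, 0.1, -3.4]
finger_gap: 0.474
gripper_force: 46.6
```

Run:
```python
from h import *
s=manip.sense(); print(s["tcp_pos"],R.from_quat(s["tool_rot"]).as_euler("ZYX",degrees=True),s["force"],s["gripper_force"])
print(rows([.5777,-.3246,.139],146,1))
```

```text
[ 0.5766206  -0.32469221  0.14296836] [ 1.46075579e+02  4.47827375e-02 -1.79997413e+02] [-0.46165354  0.12626039 -3.36878282] 46.55661463737488
[[-0.0008, 0.0007, 0.004, -0.0, 0.04, 0.08, 1.0]]
```

Now gently over the nose.

Emit:
drive_tool([
  [-0.0008, 0.0006, 0.002, 0, 0, 0, -0.6],
  [0, 0, 0.003, 0, 0, 0, -0.6],
  [0, 0, 0.003, 0, 0, 0, -0.6],
  [0, 0, 0.002, 0, 0, 0, -0.6],
  [0, 0, 0, 0, 0, 0, -0.6],
])

```text
t: 19.95
tcp_pos: [0.5772, -0.3243, 0.1318]
tool_rot: [0.292, 0.957, 0.0, -0.001]
force: [-0.4, -0.3, -3.0]
finger_gap: 0.477
gripper_force: 46.6
```

Emit:
drive_tool([
  [0, 0, 0.003, 0, 0, 0, -0.6],
  [0, 0, 0.003, 0, 0, 0, -0.6],
  [0, 0, 0.003, 0, 0, 0, -0.6],
  [0, 0, 0.002, 0, 0, 0, -0.6],
  [0, 0, 0, 0, 0, 0, -0.6],
])

```text
t: 20.45
tcp_pos: [0.5773, -0.3244, 0.121]
tool_rot: [0.292, 0.957, 0.0, -0.0]
force: [-0.2, 0.5, -3.7]
finger_gap: 0.475
gripper_force: 46.6
```

Emit:
drive_tool([
  [0.0003, 0, 0.001, 0, 0, 0, -0.6],
  [0, 0, 0.001, 0, 0, 0, -0.6],
  [0, 0, 0.001, 0, 0, 0, -0.6],
  [0, 0, 0, 0, 0, 0, -0.6],
])

```text
t: 20.85
tcp_pos: [0.5772, -0.3244, 0.1184]
tool_rot: [0.292, 0.957, -0.0, -0.0]
force: [0.4, 0.3, -3.1]
finger_gap: 0.477
gripper_force: 46.6
```

Emit:
drive_tool([
  [0, 0, 0.0005, 0, 0, 0, -0.6],
  [0, 0, 0.0005, 0, 0, 0, -0.6],
  [0, 0, 0, 0, 0, 0, -0.6],
], newtons=25)

```text
t: 21.15
tcp_pos: [0.5772, -0.3243, 0.1174]
tool_rot: [0.292, 0.957, -0.0, 0.0]
force: [0.3, 0.0, -3.1]
finger_gap: 0.479
gripper_force: 46.6
```

Emit:
drive_tool([
  [0, 0, 0.0007, 0, 0, 0, -0.6],
  [0, 0, 0.0007, 0, 0, 0, -0.6],
  [0, 0, 0, 0, 0, 0, -0.6],
])

```text
t: 21.45
tcp_pos: [0.5772, -0.3243, 0.1159]
tool_rot: [0.292, 0.957, -0.0, -0.0]
force: [-0.7, -0.3, -2.9]
finger_gap: 0.477
gripper_force: 46.6
```

Emit:
drive_tool([
  [0, 0, 0.0007, 0, 0, 0, -0.6],
  [0, 0, 0.0008, 0, 0, 0, -0.6],
  [0, 0, 0, 0, 0, 0, -0.6],
])

```text
t: 21.75
tcp_pos: [0.5772, -0.3243, 0.1144]
tool_rot: [0.292, 0.957, 0.0, -0.0]
force: [0.1, -0.5, -3.8]
finger_gap: 0.476
gripper_force: 46.6
```

Run:
```python
from h import *
def top(d,s):
    C=cloud(d); P=R.from_quat(s["tool_rot"]).inv().apply(C.reshape(-1,3)-s["tcp_pos"]); im=d["image"].astype(int).reshape(-1,3)
    b=(np.hypot(P[:,0]+.008,P[:,1])<.008)&(P[:,2]>-.03)&(P[:,2]<.02)&(im[:,2]>im[:,0]+40); 
    c=(np.hypot(P[:,0]-.045,P[:,1])<.004)&(P[:,2]>.01)&(P[:,2]<.05); return b.sum(),np.percentile(P[b,2],[10,50,90]),c.sum(),np.median(P[c],0)
s=manip.sense(); d=snap("wrist"); print(top(d,s))
d2=dict(np.load("/tmp/r2.npz")); s2=dict(tcp_pos=[.57525,-.31841,.33869],tool_rot=R.from_euler("ZYX",[146.09,-.288,179.93],degrees=True).as_quat()); print(top(d2,s2))
save(d,"r3.png")
```

```text
(np.int64(364), array([-0.01505814, -0.01438111, -0.01372602]), np.int64(180), array([4.49817389e-02, 9.42472679e-05, 2.55460098e-02]))
(np.int64(361), array([-0.01501966, -0.0143603 , -0.01363582]), np.int64(177), array([4.50411930e-02, 9.24029474e-05, 2.53952217e-02]))
```

The rotor hasn't shifted in the grip, so its underside (about 64 mm) is already below the key top (68 mm): a keyway is over the key. Continue gently.

Emit:
drive_tool([
  [0, 0, 0.001, 0, 0, 0, -0.6],
  [0, 0, 0.001, 0, 0, 0, -0.6],
  [0, 0, 0.001, 0, 0, 0, -0.6],
  [0, 0, 0, 0, 0, 0, -0.6],
])

```text
t: 22.2
tcp_pos: [0.5771, -0.3243, 0.1113]
tool_rot: [0.292, 0.957, 0.0, -0.0]
force: [0.7, 0.7, -3.3]
finger_gap: 0.48
gripper_force: 46.6
```

Emit:
drive_tool([
  [0, 0, 0.0015, 0, 0, 0, -0.6],
  [0, 0, 0.0015, 0, 0, 0, -0.6],
  [0, 0, 0.0015, 0, 0, 0, -0.6],
  [0, 0, 0.0015, 0, 0, 0, -0.6],
  [0, 0, 0, 0, 0, 0, -0.6],
])

```text
t: 22.7
tcp_pos: [0.5771, -0.3242, 0.1052]
tool_rot: [0.292, 0.957, 0.0, -0.0]
force: [-0.5, 0.0, -3.5]
finger_gap: 0.476
gripper_force: 46.6
```

Emit:
drive_tool([
  [0, 0, 0.0015, 0, 0, 0, -0.6],
  [0, 0, 0.001, 0, 0, 0, -0.6],
  [0, 0, 0.0007, 0, 0, 0, -0.6],
  [0, 0, 0, 0, 0, 0, -0.6],
])

```text
t: 23.1
tcp_pos: [0.5772, -0.3243, 0.1022]
tool_rot: [0.292, 0.957, 0.0, -0.0]
force: [0.2, 0.3, -3.1]
finger_gap: 0.474
gripper_force: 46.6
```

Emit:
drive_tool([
  [0, 0, 0.0008, 0, 0, 0, -0.6],
  [0, 0, 0.0006, 0, 0, 0, -0.6],
  [0, 0, 0, 0, 0, 0, -0.6],
])

```text
t: 23.4
tcp_pos: [0.5772, -0.3243, 0.1009]
tool_rot: [0.292, 0.957, 0.0, -0.0]
force: [-0.2, 0.6, -3.3]
finger_gap: 0.477
gripper_force: 46.6
```

Emit:
drive_tool([
  [0, 0, 0.0004, 0, 0, 0, -0.6],
  [0, 0, 0.0004, 0, 0, 0, -0.6],
  [0, 0, 0, 0, 0, 0, -0.6],
])

```text
t: 23.7
tcp_pos: [0.5773, -0.3244, 0.1007]
tool_rot: [0.292, 0.957, -0.0, 0.0]
force: [-1.2, 1.2, 0.8]
finger_gap: 0.475
gripper_force: 46.8
```

The shoulder is felt: the weight is off and z = 0.1007, as expected. Release and retreat straight up.

Emit:
drive_tool([
  [0, 0, 0, 0, 0, 0, -0.05],
  [0, 0, 0, 0, 0, 0, 0.2],
  [0, 0, 0, 0, 0, 0, 0.5],
  [0, 0, 0, 0, 0, 0, 0.6],
  [0, 0, -0.01, 0, 0, 0, 0.6],
  [0, 0, -0.03, 0, 0, 0, 0.6],
  [0, 0, -0.05, 0, 0, 0, 0.6],
  [-0.01, 0, -0.05, 0, 0, 0, 0.6],
  [-0.03, 0, -0.02, 0, 0, 0, 0.6],
  [0, 0, 0, 0, 0, 0, 0.6],
])

```text
t: 24.7
tcp_pos: [0.6147, -0.3501, 0.266]
tool_rot: [0.292, 0.956, -0.003, 0.007]
force: [0.1, -0.9, 1.0]
finger_gap: 0.801
gripper_force: 0.0
```

Run:
```python
from h import *
s=manip.sense(); print(s["tcp_pos"],s["force"])
d=snap("wrist"); save(d,"f.png"); np.savez("/tmp/f",**d)
print(boss(d,(.5776,-.3251),(.08,.16))[:3])
t=snap("top"); np.savez("/tmp/top1",**t)
C=cloud(d); k=np.hypot(C[...,0]-.5776,C[...,1]+.3251)
for lo,hi in((.045,.052),(.026,.032)): print(np.percentile(C[...,2][(k>lo)&(k<hi)],[5,50,95]))
P=C[(k>.024)&(k<.05)&(C[...,2]>.06)&(C[...,2]<.1)]
```

```text
[ 0.6147371  -0.3501307   0.26596898] [ 0.06348706 -0.89914578  1.01472996]
(np.float64(0.11502589035738925), ((0.5778845548629761, -0.32569658756256104), 0.021101893857121468), array([ 0.57706046, -0.32536857,  0.11399597]))
[0.07360072 0.2860752  0.33040259]
[0.08012588 0.3498863  0.35542417]
```

View pics/f.png

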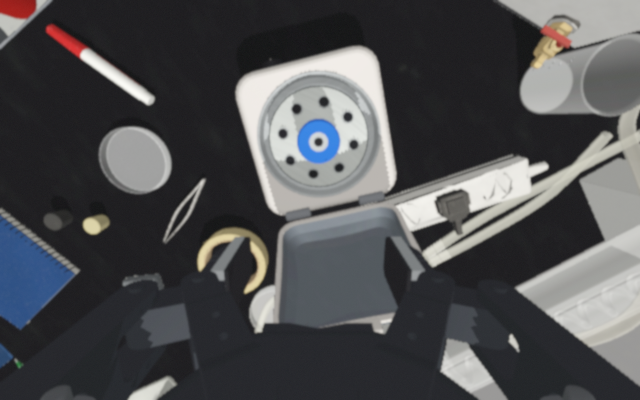

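The rotor is seated: boss px (318,141), top at 115 mm with the same +1 mm bias as on the bench, centred on the spindle. Nothing else has moved, and the arm is clear.

```bash
python3 -c "
from station import manip
print(manip.sign_off())"
```

```text
the job is handed in; nothing more can be done
None
```

The key is in the spindle slot within 0.4 mm of even, and the rotor is released and fully home on the shoulder at about 25 s; a keyway was already over the key, so no turning was needed, and the job is handed in.

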